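# Complete the gold flower pair, then hold the coral clip open around its card

### The job

Make up the gold flower set: set the loose gold flower down upright beside its twin in the tray of the card stand and let go of it. Then pick up the coral-red spring clip by its two tails, squeeze it open, and finish while holding it squeezed open in the air around the coral-red card's front edge (the upright edge on the tray side), about half-way up, with the edge well inside the gaping jaws and the jaws not touching the card. Leave the other flowers and clips, the jar, the spool and the card stand where they are.

Things in the scene. Friction and masses are not known exactly. Their poses are not given: they have to be found in the camera images.
- gold_flower_center (a point): The loose gold flower lying face up on the table: a round gold disc of petals 32 mm across and 8 mm thick with an upright gold barrel-shaped bead in the middle, 16 mm across and 18 mm tall, to grasp it by (bead from 8 to 26 mm above the underside). The point is on its axis, 13 mm above its underside. About 25 g.
- gold_flower: The same loose gold flower; origin at the centre of its underside, z up out of its face.
- gold_twin_center (a point): Its twin, the same shape, standing already in one half of the tray; point on its axis, 13 mm above its underside, so 25 mm above the table.
- tray (a point): Centre of the floor of the tray at the front of the wooden card stand, 12 mm above the table. Inside it is 50 mm along x and 90 mm along y, with walls 8 mm high; the twin stands in the +y half, about 22 mm from the centre, and the -y half is free. x points to the card, y is to the left of that, z up.
- card_edge (a point): The middle of the coral card's front edge, the upright edge next to the tray, 70 mm above the table. The card is a stiff upright board 3 mm thick, which runs 90 mm from here along +x of this frame and from 12 to 128 mm above the table; y is square to the card's face. The tray's centre lies 85 mm in front (-x) of the edge.
- stand: The card stand: wooden base 225 x 96 x 12 mm with the tray and the card, loose on the table, 0.9 kg. Origin on the table directly below the card's front edge, axes as for the edge.
- coral_grip (a point): Coral-red spring clip like a big clothes peg lying on its side, 22 mm tall as it lies, about 30 g. The point is between its two tails, 11 mm above the underside: squeeze here along y, pads on the tails' outsides. x is the midline and points to the jaws: steel pin 29 mm ahead of the point, jaw tips 77 mm ahead, tail ends 12 mm behind.
- coral_clip: The same coral clip; origin at the pin, on its underside, axes as above. Tails, over their outsides at the squeezing point: 28 mm shut (36 mm at their ends), 13 mm when squeezed to the stop, where they are parallel. Jaws 48 mm long: 3 mm apart when shut; fully open 28 mm apart at the tips, 11 mm apart 15 mm ahead of the pin.
- coral_arm_l (a joint): Angle of the coral clip's left (+y) lever: 0 jaws shut by the spring, 0.28 rad fully open at its stop. Full opening takes about 7 N on each tail at the squeezing point; a grip of 20 to 40 N keeps it there.
- coral_arm_r (a joint): Angle of the coral clip's right (-y) lever: 0 shut, 0.28 rad fully open.
- white_flower_center (a point): A white flower, same shape and size as the gold ones; the point is on its axis, 13 mm above its underside. A bystander.
- black_flower_center (a point): A black flower, same shape and size as the gold ones; the point is on its axis, 13 mm above its underside. A bystander.
- blue_grip (a point): The same clip, blue; this point, like that of the coral clip, lies between its finger tails. A bystander.
- white_grip (a point): The same clip, off-white; this point, like that of the coral clip, lies between its finger tails. A bystander.
- bead_jar: Amber glass jar, 52 mm across, 65 mm tall; origin at the centre of its underside. A bystander.
- spool: Copper wire spool, 44 mm across, 40 mm tall; origin at the centre of its underside. A bystander.

How it is judged:
On the way, in this order (a step that is already met when the one before it is completed fails the run):
1. the loose gold flower stands upright in the tray beside its twin, let go and at rest (x of gold_flower_center in the frame of tray between -0.012 and 0.012 m and y of gold_flower_center in the frame of tray between -0.034 and 0.034 m and z of gold_flower_center in the frame of tray between 0.009 and 0.017 m and angle between each of gold_flower_center, gold_twin_center's own z axis and vertical below 0.15 rad and x of gold_twin_center in the frame of tray between -0.012 and 0.012 m and y of gold_twin_center in the frame of tray between -0.034 and 0.034 m and z of gold_twin_center in the frame of tray between 0.009 and 0.017 m and linear speed of gold_flower below 0.02 m/s and contact force between the fingers and gold_flower below 0.1 N), for 0.2 s.
2. the coral clip is lifted off the table, squeezed open by the fingers (value of joint each of coral_arm_l, coral_arm_r above 0.19 rad and contact force between the fingers and coral_clip above 2 N and height (world z) of coral_grip above 0.035 m), for 0.2 s.
At the end, for the whole second after the job is handed in: Gold flowers upright on the tray floor, released. Fingers hold the coral clip still in the air, levers over 0.19 rad open, level, within 0.25 rad of the card plane, the front edge 15-40 mm ahead of the pin, 10 mm from midline, 30 mm from mid-height; push on the stand below 0.5 N (all of step 1 and all of step 2 and x of card_edge in the frame of coral_grip between 0.044 and 0.069 m and y of card_edge in the frame of coral_grip between -0.01 and 0.01 m and z of card_edge in the frame of coral_grip between -0.03 and 0.03 m and angle between the x axis of coral_grip and the x axis of card_edge, either way round below 0.25 rad and angle between coral_grip's own z axis and vertical below 0.3 rad and contact force between coral_clip and stand below 0.5 N and linear speed of coral_clip below 0.02 m/s); the arm keeps its last pose, push and grip.
It fails at once if another flower or clip was moved by more than 20 mm (distance of any of white_flower_center, black_flower_center, blue_grip, white_grip from where it was at the start of the episode above 0.02 m).
It fails at once if the jar or the spool was moved by more than 20 mm (distance of any of bead_jar, spool from where it was at the start of the episode above 0.02 m).
It fails at once if the card stand was shoved by more than 15 mm or tipped (distance of stand from where it was at the start of the episode above 0.015 m or angle between stand's own z axis and vertical above 0.15 rad).
It also fails if it takes over 54 s, if anything falls off the work surface, if the arm or the gripper's body presses on something with over 40 N, if the wrist force passes 120 N, or if a joint passes its speed limit or range.

### The arm

A 7-joint arm with a two-finger parallel gripper is mounted at the origin on the work surface. World frame = base frame: x ahead of the robot, y to its left, z up, the work surface at z = 0. Lengths are in m, angles in rad, forces in N, time in s.
With the tool pointing down it reaches from about 0.4 to 0.9 m from the base axis. Payload 5.5 kg.
Tool frame: the origin (TCP) lies midway between the tips of the shut fingers; the grasp point (between the pads) lies 19 mm behind it (manip.grip_depth is the distance from the TCP to the grasp point, in m); z points along the fingers, x is the direction in which the jaws open and shut, and the axes are right-handed (so a half turn about z gives the same grasp; the last joint's range is limited). The gripper opens to 92 mm and grips with 3 to 60 N. Pads are 19 mm wide; open, the fingers measure 130 mm over their backs; the gripper's body (75 mm by 190 mm) begins 47 mm behind the grasp point.
Start: joints at [1.398, 0.501, -0.427, 1.55, 0.221, 1.138, -0.21], TCP at [0.274, -0.589, 0.227] pointing down, gripper open.
Joint ranges: [-2.88, 2.88], [-0.31, 2.03], [-1.54, 1.56], [0.2, 2.42], [-1.41, 4.55], [0.19, 2.02], [-2.57, 2.57]. Speed limits (rad/s): [2.57, 2.57, 3.14, 3.14, 3.14, 3.14, 3.14].

### API

Orientations are given as a unit quaternion [x, y, z, w].
In Python, from bench import manip, effector, viewer gives the robot as it stands. Calls block until the motion is done:
- manip.move_pose(position, orientation): joint-space move of the TCP to a pose.
- manip.servo_line(position, ori=None, vel=0.15): straight line of the TCP; ori=None keeps the orientation; vel is the mean speed in m/s.
- manip.movej(angles): joint-space move.
- effector.open_jaws() and effector.close(f_grip=None): open the fingers fully, or close them until they stop; f_grip is the grip in N (None keeps the last).
- manip.sleep(seconds).
- manip.solve_ik(position, orientation): joint angles nearest the present ones, or None.
- viewer.get_image(name): name is "scene" or "top" or "wrist"; returns the picture (480x640x3 uint8, red, green, blue); there is no depth.
- viewer.get_calibration(name): a dict with "vfov" (degrees; the focal length in pixels is half the picture's height over the tangent of half this angle, whatever the lens; pixels are square), "cx", "cy" (the principal point, pixels), "dist_coeffs" ([k1, k2, p1, p2, k3] as OpenCV has them; the pictures are not rectified), "eye" and "attitude" of the camera in the world. Camera axes: x right, y down, z forward; pixel columns grow to the right and rows downward; lengths in m; the calibration is good to about 2 mm. A picture is of the moment at which its call begins: read the wrist's pose just before it. get_calibration takes no time and is no camera call; for the wrist camera it gives the pose at the moment of the call.
A pose or a line that the arm cannot do raises manip.PlanningError and nothing moves.
- manip.hand_in(): hands the job in, once; it reports no verdict.
Readings, each from a call of its own:
- manip.current_clock(): time.
- manip.current_q(): joint angles.
- manip.current_joint_velocities(): joint speeds.
- manip.current_tau(): joint torques, N m.
- manip.current_tool_pos(): TCP position.
- manip.current_tcp_rot(): TCP orientation.
- manip.current_force(): force on the tool from outside, world axes, zero at the start.
- manip.current_wrist_torque(): the same for the moment, N m.
- manip.current_finger_gap(): finger opening in m.
Only numpy, scipy, OpenCV 4.12 (cv2) and the standard library are available. Lean on these libraries where they do the work, as an engineer would, in place of code of your own. Each camera call takes 0.05 s, during which the arm holds its last target.

## Working session

There is one attempt and no reset: what is moved stays moved. The work goes in short steps, each a Python script; the robot and the scene stay as the last script left them, time stands still between calls to the robot, and variables do not carry over. Pictures are saved under pics/ and viewed, and the job is handed in when it is done.

```bash
ls; mkdir -p pics
python3 - <<'E'
from bench import manip, effector, viewer
import cv2
for n in ["scene","top","wrist"]:
    c=viewer.get_calibration(n); print(n,c)
    cv2.imwrite(f"pics/{n}0.png",viewer.get_image(n)[:,:,::-1])
print(manip.current_clock(),manip.current_tool_pos(),manip.current_tcp_rot(),manip.grip_depth,manip.current_finger_gap(),manip.current_force())
E
```

```text
pics
scene {'vfov': 44.428479100851995, 'cx': 319.4051960540855, 'cy': 233.587964486182, 'dist_coeffs': array([0.02934871, 0.        , 0.        , 0.        , 0.        ]), 'eye': array([ 1.10898003, -0.83489495,  1.05133599]), 'attitude': array([ 0.8861199 ,  0.2634096 , -0.10692598, -0.36602423])}
top {'vfov': 52.76734428976957, 'cx': 323.4548126390154, 'cy': 234.43947687877318, 'dist_coeffs': array([-0.10834244,  0.        ,  0.        ,  0.        ,  0.        ]), 'eye': array([0.39317557, 0.01057273, 0.98576853]), 'attitude': array([-0.70378725,  0.70488316, -0.06654319,  0.05826866])}
wrist {'vfov': 61.92967974416837, 'cx': 325.5101418887279, 'cy': 237.71901386678854, 'dist_coeffs': array([-0.00076094,  0.        ,  0.        ,  0.        ,  0.        ]), 'eye': array([ 0.33764145, -0.56002902,  0.38353971]), 'attitude': array([ 0.83606293, -0.53259633, -0.0719015 ,  0.11031819])}
0.15 [ 0.27412189 -0.58878218  0.22592325] [ 8.43252539e-01 -5.37517065e-01 -6.10907858e-04 -4.32566145e-04] 0.0188 0.09200052643848028 [-0.19408949  0.88548439 -0.12150954]
```

View pics/top0.png

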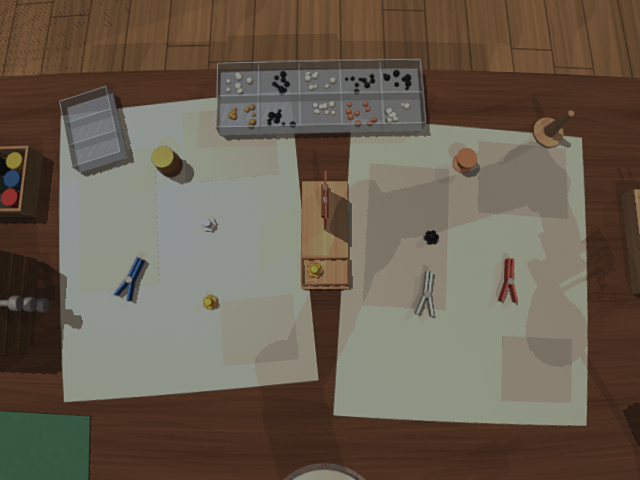

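View pics/scene0.png

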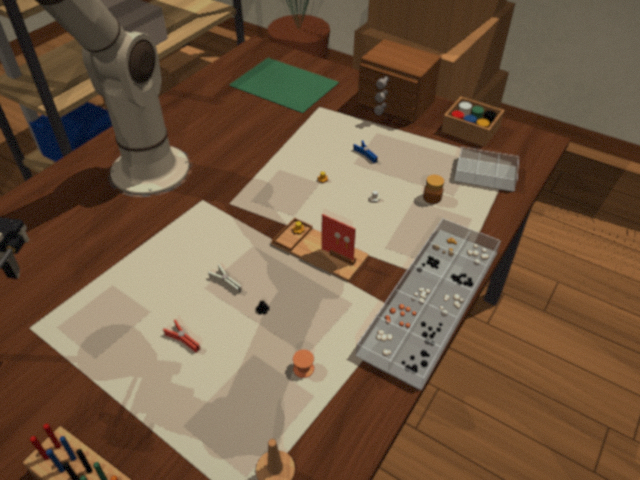

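View pics/wrist0.png

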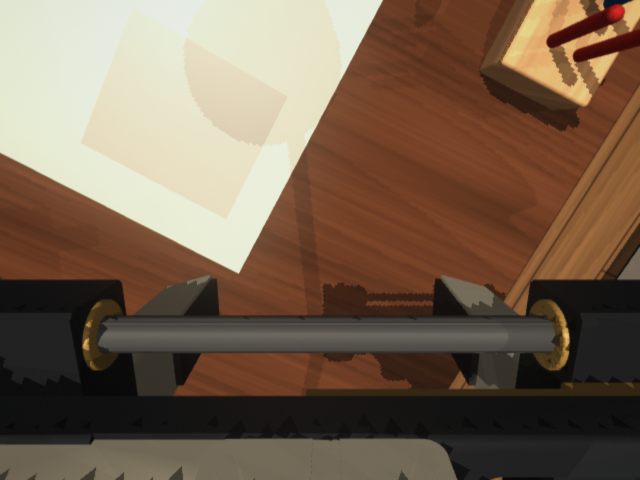

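```bash
cat > h.py <<'E'
from bench import manip, effector, viewer
import cv2, numpy as np
from scipy.spatial.transform import Rotation as R
def rays(cal,px):
    f=240/np.tan(np.radians(cal["vfov"])/2)
    K=np.array([[f,0,cal["cx"]],[0,f,cal["cy"]],[0,0,1]])
    n=cv2.undistortPoints(np.array(px,float).reshape(-1,1,2),K,cal["dist_coeffs"]).reshape(-1,2)
    d=np.c_[n,np.ones(len(n))]
    return R.from_quat(cal["attitude"]).apply(d)
def plane(cal,px,z):
    d=rays(cal,px); e=cal["eye"]
    return e+d*((z-e[2])/d[:,2])[:,None]
def proj(cal,P):
    f=240/np.tan(np.radians(cal["vfov"])/2)
    K=np.array([[f,0,cal["cx"]],[0,f,cal["cy"]],[0,0,1]])
    q=R.from_quat(cal["attitude"]).inv()
    p=q.apply(np.atleast_2d(P)-cal["eye"])
    return cv2.projectPoints(p,np.zeros(3),np.zeros(3),K,cal["dist_coeffs"])[0].reshape(-1,2)
def mask(img,lo,hi):
    return cv2.inRange(cv2.cvtColor(img,cv2.COLOR_RGB2HSV),np.array(lo),np.array(hi))
def red(img): return mask(img,(0,140,60),(8,255,255))|mask(img,(172,140,60),(180,255,255))
def gold(img): return mask(img,(18,130,90),(32,255,255))
def blobs(m,amin=15):
    n,l,s,c=cv2.connectedComponentsWithStats(m)
    return [(c[i].round(1),s[i].tolist()) for i in range(1,n) if s[i][4]>=amin]
def down(yaw):  # tool x at yaw, z down
    return (R.from_euler('z',yaw)*R.from_euler('x',np.pi)).as_quat()
def grab(name,fn):
    cal=viewer.get_calibration(name); im=viewer.get_image(name)
    cv2.imwrite(f"pics/{fn}.png",im[:,:,::-1]); return cal,im
E
python3 - <<'E'
from h import *
cal=viewer.get_calibration("top"); im=cv2.imread("pics/top0.png")[:,:,::-1].copy()
print("red"); 
for b in blobs(red(im)): print(b, plane(cal,[b[0]],0.011).round(3))
print("gold")
for b in blobs(gold(im)): print(b, plane(cal,[b[0]],0.013).round(3))
cv2.imwrite("pics/topcrop.png",np.hstack([cv2.resize(im[170:300,280:370],None,fx=4,fy=4,interpolation=cv2.INTER_CUBIC),cv2.resize(im[230:330,470:550],(416,520),interpolation=cv2.INTER_CUBIC)])[:,:,::-1])
E
```

```text
red
(array([325., 177.]), [324, 170, 3, 17, 38]) [[ 0.689 -0.005  0.011]]
(array([  9. , 196.7]), [1, 188, 17, 18, 233]) [[0.651 0.682 0.011]]
(array([324.9, 192.6]), [324, 188, 3, 9, 18]) [[ 0.656 -0.004  0.011]]
(array([324.9, 213.9]), [324, 202, 3, 27, 62]) [[ 0.61  -0.004  0.011]]
(array([508.1, 280.1]), [499, 259, 18, 43, 319]) [[ 0.472 -0.381  0.011]]
gold
(array([232.2, 114.7]), [229, 111, 7, 8, 29]) [[0.829 0.195 0.013]]
(array([158.9, 149.1]), [153, 147, 13, 8, 17]) [[0.752 0.35  0.013]]
(array([ 13.6, 159.9]), [6, 152, 16, 17, 208]) [[0.734 0.681 0.013]]
(array([313.3, 269.5]), [307, 263, 15, 15, 137]) [[0.495 0.02  0.013]]
(array([208.9, 301.5]), [203, 295, 14, 15, 110]) [[0.431 0.229 0.013]]
```

View pics/topcrop.png

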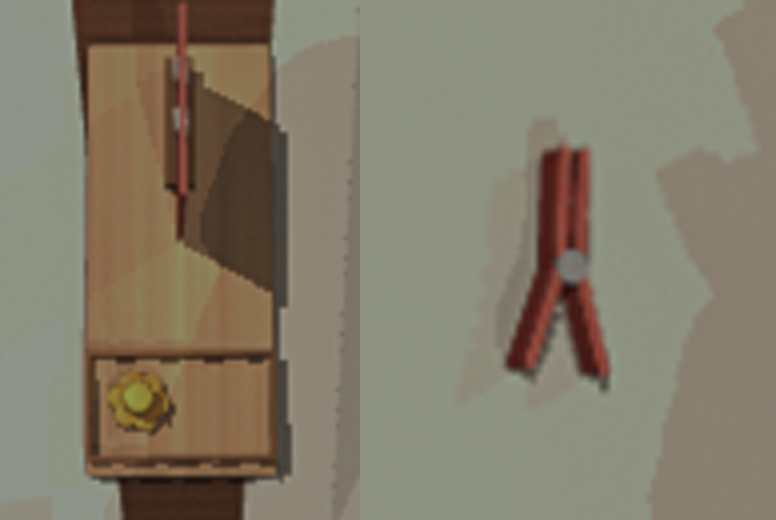

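Run:
```python
from h import *
q=R.from_quat(manip.current_tcp_rot()); c=viewer.get_calibration("wrist")
off=q.inv().apply(c["eye"]-manip.current_tool_pos()); print("cam off tool",off)
print("cam z in tool",q.inv().apply(R.from_quat(c["attitude"]).apply([0,0,1])))
for yaw in (-45,135):
  o=down(np.radians(yaw)); 
  for p in ([.431,.229,.2],[.431,.229,.01],[.49,-.03,.2],[.49,-.03,.022]):
    s=manip.solve_ik(p,o); print(yaw,p,None if s is None else np.round(s,2))
for yaw in (90,-90):
  o=down(np.radians(yaw))
  for p in ([.45,-.38,.2],[.45,-.38,.003],[.52,0,.062]):
    s=manip.solve_ik(p,o); print(yaw,p,None if s is None else np.round(s,2))
o=down(np.radians(-45)); t=np.array([.425,.226,.18]); 
camo=R.from_quat(o).apply(off); print(camo)
t[:2]-=0.5*camo[:2]
manip.move_pose(t,o); print(manip.current_clock(),manip.current_tool_pos())
grab("wrist","w1")
```

```text
cam off tool [ 0.00056914 -0.06974391 -0.15774523]
cam z in tool [-8.81233514e-04  2.61124103e-01  9.65304836e-01]
-45 [0.431, 0.229, 0.2] [ 0.02  0.27 -0.65  1.97  0.2   0.96 -1.51]
-45 [0.431, 0.229, 0.01] [ 0.06  0.66 -0.74  2.08  0.73  0.68 -1.96]
-45 [0.49, -0.03, 0.2] [ 0.78  0.34 -0.92  1.96  0.32  1.   -1.07]
-45 [0.49, -0.03, 0.022] [ 0.52  0.6  -0.62  2.07  0.57  0.65 -1.28]
135 [0.431, 0.229, 0.2] [ 0.47  0.53 -1.29  1.96  0.57  1.1   1.29]
135 [0.431, 0.229, 0.01] [ 0.41  1.08 -1.31  2.07  1.23  1.13  0.84]
135 [0.49, -0.03, 0.2] [ 1.02  0.53 -1.29  1.95  0.58  1.1   1.84]
135 [0.49, -0.03, 0.022] [ 0.96  1.05 -1.31  2.06  1.19  1.12  1.41]
90 [0.45, -0.38, 0.2] [ 1.4   0.61 -1.04  1.72  0.57  1.15  1.77]
90 [0.45, -0.38, 0.003] [ 1.28  0.86 -0.85  1.83  0.84  0.87  1.58]
90 [0.52, 0, 0.062] [ 0.67  0.67 -0.92  1.98  0.72  0.85  0.91]
-90 [0.45, -0.38, 0.2] [ 0.99  0.42 -0.42  1.74  0.2   1.03 -1.08]
-90 [0.45, -0.38, 0.003] [ 0.9   0.68 -0.31  1.84  0.32  0.67 -1.18]
-90 [0.52, 0, 0.062] [ 0.44  0.55 -0.61  1.99  0.46  0.74 -2.02]
[0.04971884 0.04891395 0.15774523]
2.975 [0.40072292 0.20085988 0.17998913]
```

View pics/w1.png

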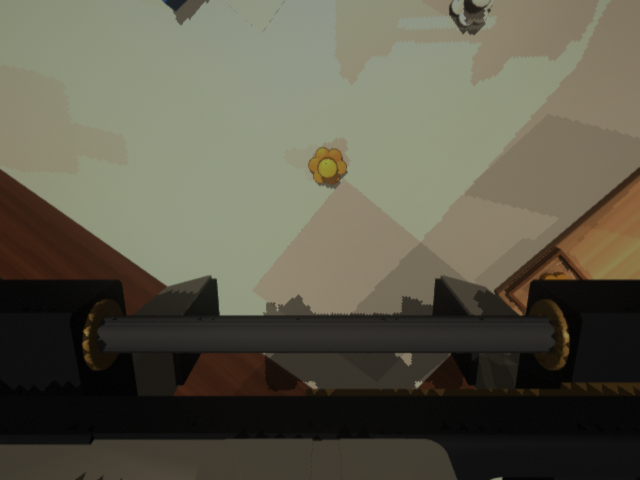

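Run:
```python
from h import *
cal=viewer.get_calibration("wrist"); im=cv2.imread("pics/w1.png")[:,:,::-1].copy()
print(im[168,327],im[160,315])
for nm,m in(("bead",mask(im,(24,100,60),(34,255,255))),("petal",mask(im,(10,120,60),(34,255,255)))):
  for b in blobs(m[:260],40): print(nm,b,plane(cal,[b[0]],.026).round(4),plane(cal,[b[0]],.008).round(4))
cal=viewer.get_calibration("top"); im=cv2.imread("pics/top0.png")[:,:,::-1].copy()
for nm,m in(("bead",mask(im,(24,100,60),(34,255,255))),("petal",mask(im,(14,120,60),(34,255,255)))):
  for b in blobs(m,20): print(nm,b,plane(cal,[b[0]],.026).round(4),plane(cal,[b[0]],.008).round(4))
```

```text
[145 136  48] [143 120  48]
bead (array([326.9, 167.4]), [319, 159, 17, 18, 246]) [[0.4309 0.2294 0.026 ]] [[0.4298 0.2282 0.008 ]]
petal (array([327.1, 165.7]), [308, 148, 39, 37, 1018]) [[0.4319 0.2302 0.026 ]] [[0.4309 0.229  0.008 ]]
petal (array([ 70.1, 225.4]), [0, 170, 128, 90, 1402]) [[0.253  0.3426 0.026 ]] [[0.2416 0.348  0.008 ]]
petal (array([604.9, 228.9]), [535, 175, 105, 85, 4124]) [[0.5539 0.0371 0.026 ]] [[0.5598 0.0248 0.008 ]]
petal (array([ 29.2, 238.5]), [0, 214, 58, 46, 259]) [[0.2206 0.3597 0.026 ]] [[0.2073 0.366  0.008 ]]
petal (array([  8.8, 252.6]), [0, 243, 22, 17, 120]) [[0.1987 0.3647 0.026 ]] [[0.1842 0.3714 0.008 ]]
petal (array([633.6, 254.6]), [623, 246, 17, 14, 130]) [[0.5579 0.0024 0.026 ]] [[ 0.5641 -0.0118  0.008 ]]
bead (array([161.9, 156.5]), [152, 147, 21, 20, 346]) [[0.731  0.3379 0.026 ]] [[0.7373 0.344  0.008 ]]
bead (array([ 13.4, 159.9]), [6, 152, 16, 17, 212]) [[0.7295 0.6723 0.026 ]] [[0.7358 0.6847 0.008 ]]
bead (array([313.8, 268.8]), [311, 266, 7, 7, 38]) [[0.4951 0.0185 0.026 ]] [[0.497  0.0186 0.008 ]]
bead (array([207.1, 301.8]), 
[... 619 characters left out ...]
]), [0, 145, 29, 67, 318]) [[0.6925 0.6567 0.026 ]] [[0.6981 0.6688 0.008 ]]
petal (array([162.5, 156.6]), [152, 147, 22, 21, 342]) [[0.7308 0.3366 0.026 ]] [[0.7371 0.3427 0.008 ]]
petal (array([ 13.6, 160.1]), [6, 152, 16, 18, 233]) [[0.729  0.6718 0.026 ]] [[0.7353 0.6842 0.008 ]]
petal (array([302.5, 208.5]), [302, 202, 2, 13, 21]) [[0.6182 0.0416 0.026 ]] [[0.6225 0.0422 0.008 ]]
petal (array([302.5, 229. ]), [302, 216, 2, 29, 44]) [[0.5758 0.0414 0.026 ]] [[0.5792 0.0419 0.008 ]]
petal (array([314.1, 269.7]), [307, 262, 16, 16, 199]) [[0.4933 0.0179 0.026 ]] [[0.4952 0.018  0.008 ]]
petal (array([209.7, 301.9]), [203, 295, 14, 15, 156]) [[0.4292 0.2243 0.026 ]] [[0.4299 0.2283 0.008 ]]
```

Run:
```python
from h import *
o=down(np.radians(-45))
manip.move_pose([.431,.229,.08],o)
manip.servo_line([.431,.229,.011],vel=.12)
print(manip.current_clock(),manip.current_force())
effector.close(12); print("gap",manip.current_finger_gap(),manip.current_clock())
manip.servo_line([.431,.229,.12],vel=.2)
print("gap",manip.current_finger_gap(),manip.current_clock(),manip.current_force())
# view tray: camera over tray
off=R.from_quat(o).apply([0.00057,-.0697,0])
manip.move_pose([.50-off[0]*1.0,-.0-off[1]*1.0,.17],o)
print(manip.current_clock(),manip.current_tool_pos())
grab("wrist","w2")
```

```text
4.2583 [ 0.03543935 -0.4252459  -0.36184732]
gap 0.01566292200221635 5.425
gap 0.015506422256420281 6.1167 [-0.10072928 -1.0982059  -0.68955643]
7.2083 [ 0.45015253 -0.04755892  0.16949996]
```

View pics/w2.png

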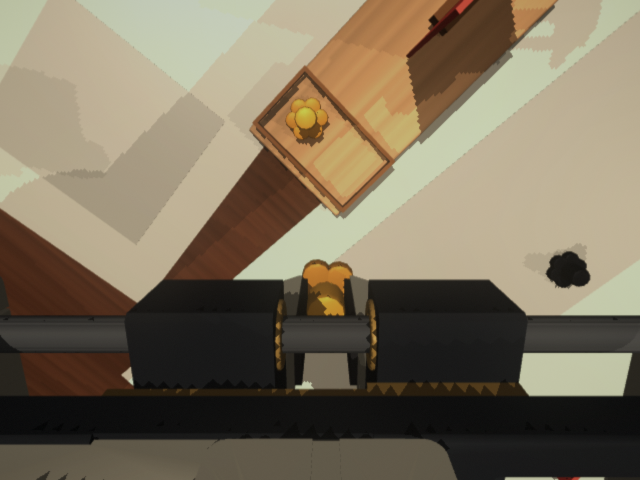

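Run:
```python
from h import *
im=cv2.imread("pics/w2.png")
cv2.imwrite("pics/w2c.png",cv2.resize(im[0:230,235:510],None,fx=2.9,fy=2.6,interpolation=cv2.INTER_CUBIC))
print(viewer.get_calibration("wrist"))
```

```text
{'vfov': 61.92967974416837, 'cx': 325.5101418887279, 'cy': 237.71901386678854, 'dist_coeffs': array([-0.00076094,  0.        ,  0.        ,  0.        ,  0.        ]), 'eye': array([0.49977614, 0.00160221, 0.32739237]), 'attitude': array([ 0.91646222, -0.37797517, -0.05124622,  0.12085361])}
```

View pics/w2c.png

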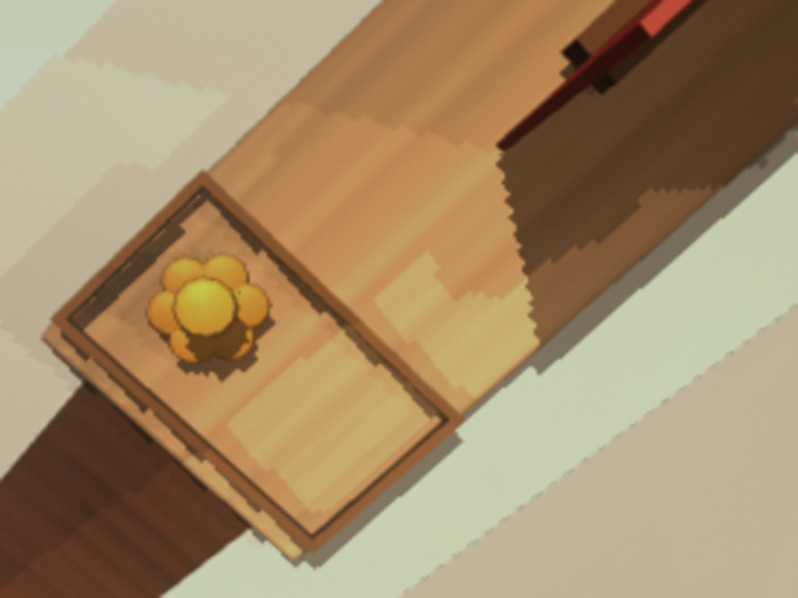

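Run:
```python
from h import *
cal=viewer.get_calibration("wrist")
u=lambda p:[235+(p[0]+.5)/2.9-.5,(p[1]+.5)/2.6-.5]
rim=plane(cal,[u(p) for p in((52,320),(204,172),(461,420),(308,548))],.020)
L,T,Rr,B=rim; print(rim.round(4)); print("sides",[np.linalg.norm(a-b).round(4) for a,b in((L,T),(T,Rr),(Rr,B),(B,L))])
c=rim.mean(0); ax=(T-L)+(Rr-B); ay=(T-Rr)+(L-B)
yaw=np.arctan2(ax[1],ax[0]); print("centre",c.round(4),"yaw",np.degrees(yaw),np.degrees(np.arctan2(-ay[0],ay[1])))
e=plane(cal,[u((500,148))],.012)[0]; print("card bottom",e.round(4), "from tray", R.from_euler('z',-yaw).apply(e-c).round(4))
t=plane(cal,[u((206,306))],.038)[0]; print("twin",t.round(4),R.from_euler('z',-yaw).apply(t-c).round(4))
print("tray from card",(e-R.from_euler('z',yaw).apply([.085,0,0])).round(4))
# top view
ct=viewer.get_calibration("top")
v=lambda p:[280+(p[0]+.5)/4-.5,170+(p[1]+.5)/4-.5]
r2=plane(ct,[v(p) for p in((88,356),(273,354),(274,467),(88,467))],.020); print("top tray",r2.round(4),r2.mean(0).round(4))
e2=plane(ct,[v((181,240))],.012); e3=plane(ct,[v((180,192))],.128); print("top card edge bottom",e2.round(4),"top",e3.round(4))
b2=plane(ct,[v((87,43)),v((272,43))],.012);print("back corners",b2.round(4))
print("twin top view",plane(ct,[[313.8,268.8]],.038).round(4))
```

```text
[[ 0.4646  0.0438  0.02  ]
 [ 0.52    0.0438  0.02  ]
 [ 0.5196 -0.0504  0.02  ]
 [ 0.4649 -0.0494  0.02  ]]
sides [np.float64(0.0554), np.float64(0.0942), np.float64(0.0548), np.float64(0.0932)]
centre [ 0.4923 -0.0031  0.02  ] yaw -0.5270675527647566 -0.02657773854546548
card bottom [ 0.5776 -0.0032  0.012 ] from tray [ 0.0853  0.0007 -0.008 ]
twin [0.4954 0.0178 0.038 ] [0.003  0.0209 0.018 ]
tray from card [ 0.4926 -0.0024  0.012 ]
top tray [[ 0.5163  0.043   0.02  ]
 [ 0.5172 -0.05    0.02  ]
 [ 0.4604 -0.0499  0.02  ]
 [ 0.4606  0.0428  0.02  ]] [ 0.4886 -0.0035  0.02  ]
top card edge bottom [[ 0.5771 -0.004   0.012 ]] top [[ 0.5773 -0.0019  0.128 ]]
back corners [[ 0.6818  0.0447  0.012 ]
 [ 0.6819 -0.0519  0.012 ]]
twin top view [[0.4938 0.0184 0.038 ]]
```

Run:
```python
from h import *
o=down(np.radians(-45))
manip.move_pose([.492,-.025,.10],o)
manip.servo_line([.492,-.025,.032],vel=.12)
manip.servo_line([.492,-.025,.0235],vel=.03)
print(manip.current_clock(),manip.current_tool_pos(),manip.current_force(),manip.current_finger_gap())
effector.open_jaws(); print(manip.current_clock(),manip.current_finger_gap())
manip.servo_line([.492,-.025,.14],vel=.2)
off=R.from_quat(o).apply([0.00057,-.0697,0])
manip.servo_line([.50-off[0],-off[1],.17],vel=.3)
print(manip.current_clock())
cal,im=grab("wrist","w3")
for b in blobs(mask(im,(24,150,120),(34,255,255))[:260],40): print(b,plane(cal,[b[0]],.038).round(4))
```

```text
8.8417 [ 0.49188132 -0.02500558  0.02342373] [-0.28281745 -0.00300008  0.32185553] 0.015216426089719556
10.1167 0.0920162222711888
11.1917
(array([302.5, 108.5]), [296, 104, 14, 10, 110]) [[0.497  0.0202 0.038 ]]
(array([343.1, 160.6]), [334, 151, 19, 20, 292]) [[ 0.492  -0.0248  0.038 ]]
```

View pics/w3.png

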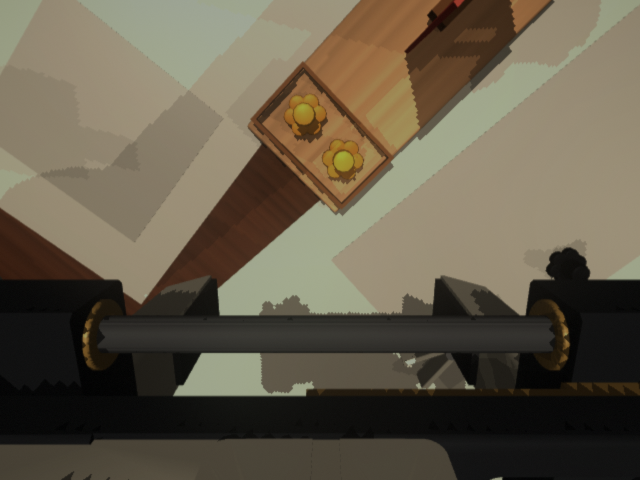

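Run:
```python
from h import *
o=down(np.radians(-90))
off=R.from_quat(o).apply([0.00057,-.0697,0]); print(off)
manip.move_pose([.49-off[0],-.383-off[1],.15],o)
print(manip.current_clock(),manip.current_tool_pos())
grab("wrist","w4"); print(viewer.get_calibration("wrist"))
```

```text
[ 6.97000000e-02 -5.70000000e-04 -8.53578819e-18]
12.5083 [ 0.42179718 -0.37989765  0.15019908]
{'vfov': 61.92967974416837, 'cx': 325.5101418887279, 'cy': 237.71901386678854, 'dist_coeffs': array([-0.00076094,  0.        ,  0.        ,  0.        ,  0.        ]), 'eye': array([ 0.4917392 , -0.38013224,  0.30814053]), 'attitude': array([ 0.70273605, -0.69921167, -0.09306671,  0.09275604])}
```

View pics/w4.png

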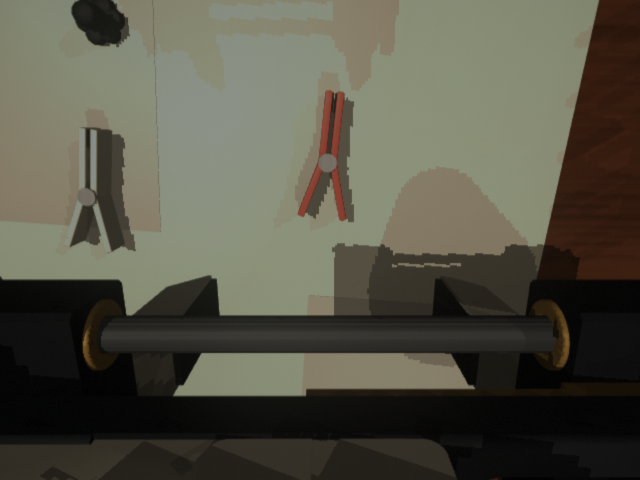

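Run:
```python
from h import *
im=cv2.imread("pics/w4.png")
cv2.imwrite("pics/w4c.png",cv2.resize(im[80:230,270:380],None,fx=4,fy=4,interpolation=cv2.INTER_CUBIC))
```

```text
(no output)
```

View pics/w4c.png

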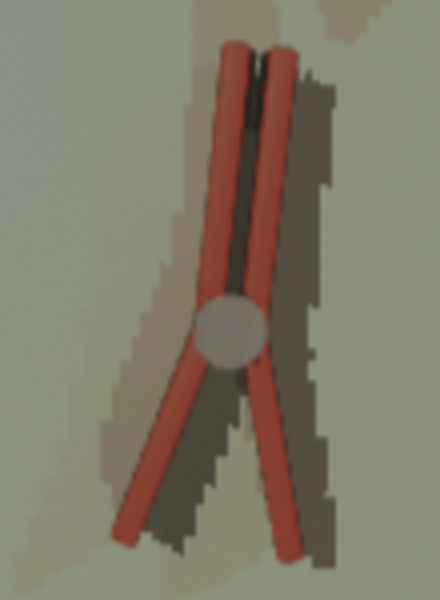

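Run:
```python
from h import *
cal=viewer.get_calibration("wrist")
u=lambda p:[270+(p[0]+.5)/4-.5,80+(p[1]+.5)/4-.5]
J1,J2,T1,T2=plane(cal,[u(p) for p in((236,43),(284,48),(124,542),(290,560))],.022)
P=plane(cal,[u((231,331))],.0225)[0]
J=(J1+J2)/2;T=(T1+T2)/2
d=J-T; yaw=np.arctan2(d[1],d[0])
print("J",J,"T",T,"P",P,"len",np.linalg.norm(d),"yaw",np.degrees(yaw))
for a in (P-T,J-P): print(np.linalg.norm(a),np.degrees(np.arctan2(a[1],a[0])))
g=np.array([np.cos(yaw),np.sin(yaw)]); mid=(J+T)[:2]/2
print("grip from ends",(mid+g*(12-44.5)/1000).round(4),"from pin",(P[:2]-.029*g).round(4), "tailwidth",np.linalg.norm(T1-T2))
```

```text
J [ 0.5170278  -0.38584426  0.022     ] T [ 0.42991337 -0.37712133  0.022     ] P [ 0.46960255 -0.38124157  0.0225    ] len 0.08755006451032356 yaw -5.718078217368766
0.039905601269015 -5.92679920818954
0.04765070556992911 -5.543286768887326
grip from ends [ 0.4411 -0.3782] from pin [ 0.4407 -0.3784] tailwidth 0.030510589597919722
```

Run:
```python
from h import *
o=down(np.radians(-95.72)); g=[.4409,-.3783]
manip.move_pose(g+[.06],o)
manip.servo_line(g+[.003],vel=.1)
print(manip.current_clock(),manip.current_tool_pos(),manip.current_force())
effector.close(30); print("gap",manip.current_finger_gap(),manip.current_clock())
manip.servo_line(g+[.15],vel=.15)
print("gap",manip.current_finger_gap(),manip.current_clock(),manip.current_force())
grab("wrist","w5");grab("scene","s5")
im=cv2.imread("pics/s5.png"); cv2.imwrite("pics/s5c.png",cv2.resize(im[230:390,50:250],None,fx=3.5,fy=3.5))
```

```text
13.7333 [ 0.44123354 -0.3783987   0.00326869] [ 0.01833079  0.16316954 -0.93898404]
gap 0.01157021125838925 14.9417
gap 0.012078842993884172 16.075 [-0.41608785 -0.11268425 -1.06139465]
```

View pics/w5.png

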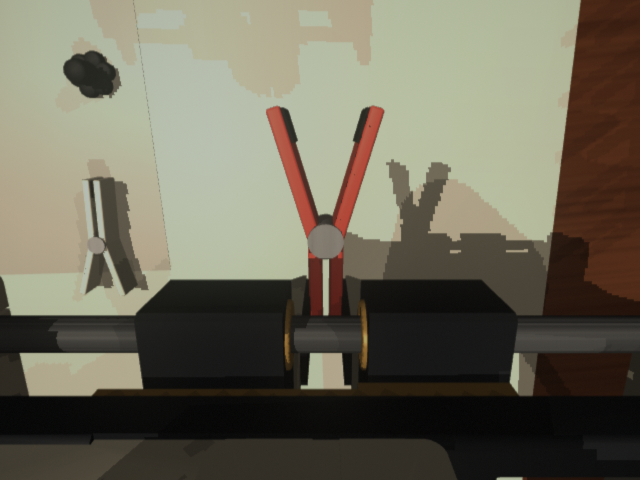

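View pics/s5c.png

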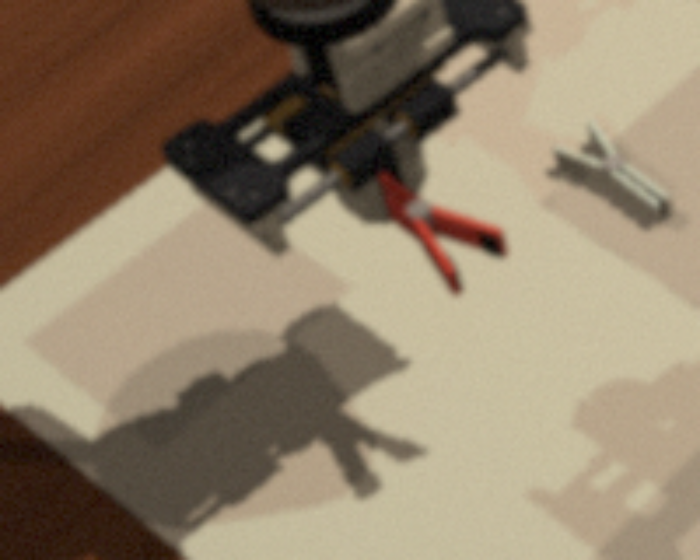

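Run:
```python
from h import *
cal=viewer.get_calibration("wrist"); p=manip.current_tool_pos(); q=R.from_quat(manip.current_tcp_rot())
im=cv2.imread("pics/w5.png")
w=plane(cal,[(325.5,242),(277,109),(376,109)],p[2]+.019)
t=q.inv().apply(w-p); print(p,(t*1000).round(1))
cv2.imwrite("pics/w5c.png",cv2.resize(im[95:330,240:410],None,fx=2.5,fy=2.5,interpolation=cv2.INTER_CUBIC))
for z in(.062,):
  for x in(.517,):
    for s in([x,-.003,z],[.43,-.003,z],[.43,-.003,.15]): 
      print(manip.solve_ik(s,down(np.radians(-90))))
```

```text
[ 0.44019781 -0.37777539  0.14875659] [[  0.4 -30.9 -19.1]
 [-15.6 -76.5 -19.1]
 [ 17.1 -76.5 -19.2]]
[ 0.46328536  0.55292554 -0.63108576  1.99752578  0.47727673  0.74036816
 -2.02856462]
[ 0.54963392  0.44285584 -0.70188752  2.19851903  0.47416684  0.65097091
 -2.06114434]
[ 0.68141332  0.27514673 -0.82561041  2.13973698  0.2735982   0.83160919
 -1.88271576]
```

View pics/w5c.png

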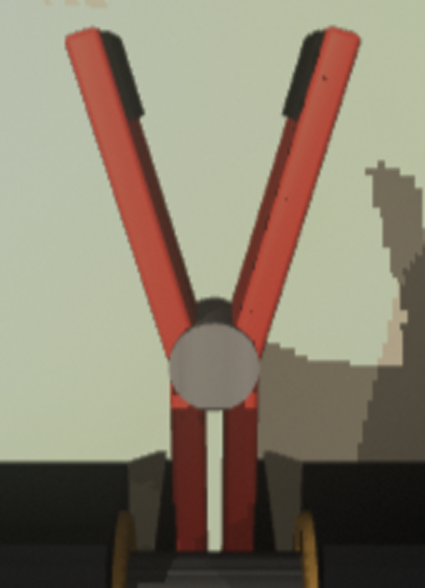

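Run:
```python
from h import *
o=down(np.radians(-90))
manip.move_pose([.43,-.003,.15],o)
manip.servo_line([.43,-.003,.062],vel=.12)
print(manip.current_clock(),manip.current_tool_pos(),manip.current_finger_gap())
grab("wrist","w6")
```

```text
18.4583 [ 0.43049815 -0.00297025  0.06233539] 0.011619677031955959
```

View pics/w6.png

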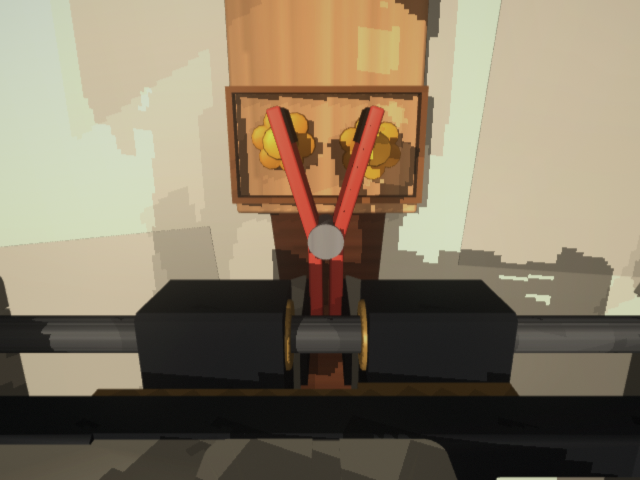

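Run:
```python
from h import *
manip.servo_line([.49,-.003,.062],vel=.1)
print(manip.current_clock(),manip.current_tool_pos(),manip.current_force())
grab("wrist","w7")
```

```text
19.2583 [ 0.48923514 -0.00299265  0.0618397 ] [ 0.2438801   0.12893331 -0.59418524]
```

View pics/w7.png

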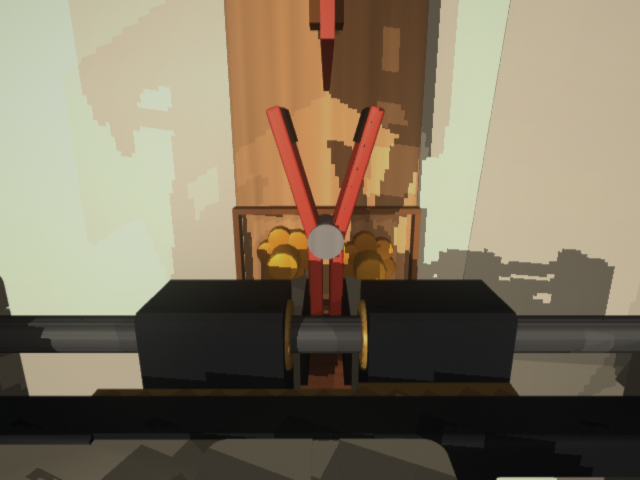

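Run:
```python
from h import *
cal=viewer.get_calibration("wrist")
print(plane(cal,[(327,91)],.012),plane(cal,[(327.5,38)],.128))
w=plane(cal,[(325.5,242),(277,109),(376,109)],.081); print(w.round(4), w[1:].mean(0))
manip.servo_line([.520,-.003,.062],vel=.06)
manip.sleep(.3)
print(manip.current_clock(),manip.current_tool_pos(),manip.current_force(),manip.current_finger_gap())
grab("wrist","w8");grab("scene","s8");grab("top","t8")
im=cv2.imread("pics/s8.png"); cv2.imwrite("pics/s8c.png",cv2.resize(im[150:300,230:430],None,fx=3.5,fy=3.5))
```

```text
[[ 0.5770468  -0.00418463  0.012     ]] [[ 0.57747089 -0.00386894  0.128     ]]
[[ 0.5199 -0.0035  0.081 ]
 [ 0.5655  0.0125  0.081 ]
 [ 0.5655 -0.0201  0.081 ]] [ 0.56549844 -0.00378671  0.081     ]
20.2583 [ 0.51974252 -0.00307161  0.06200063] [ 0.68581582 -0.30559472 -0.00381223] 0.011551333208738841
```

View pics/w8.png

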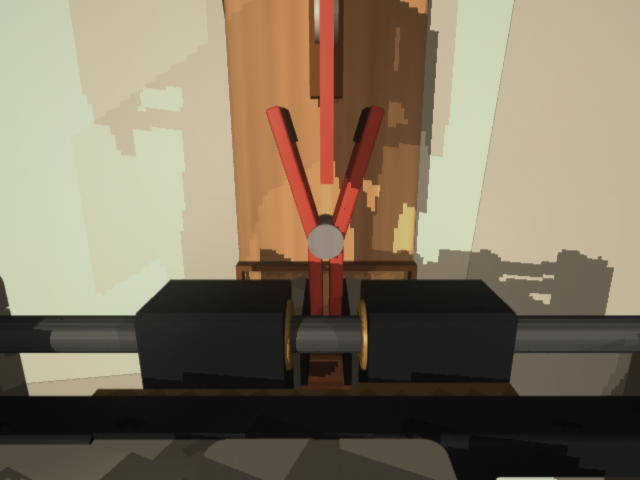

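View pics/s8c.png

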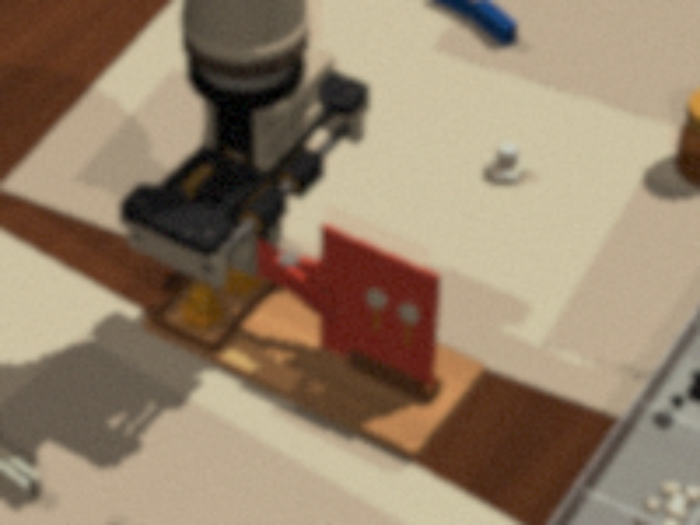

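Run:
```python
from h import *
cal=viewer.get_calibration("wrist")
print(plane(cal,[(327,184)],.128).round(4),plane(cal,[(325.5,242)],.081).round(4))
print(np.abs(manip.current_joint_velocities()).max(),manip.current_finger_gap(),manip.current_clock())
manip.hand_in()
```

```text
[[ 0.5778 -0.0039  0.128 ]] [[ 0.5507 -0.0035  0.081 ]]
0.0023451957068574784 0.011773588661342088 20.4083
the job is handed in; nothing more can be done
```

Both parts of the task were done, and I handed the job in at 20.4 s of the 54 s allowed. No verdict is reported.

- **Gold flower:** it stands upright and released in the -y half of the tray. In the wrist view it sat at about x 0 mm, y -22 mm from the tray centre. The twin is still upright in the +y half at about y +21 to +23 mm.
- **Coral clip:** it was picked up by its tails and squeezed with a 30 N grip. The finger gap was about 11.7 mm and the jaws gaped fully in the pictures. I did not read the lever angles directly.
- **Clip at the card:** the front edge lies about 27 mm ahead of the pin and about 0.5 mm from the midline. The clip was set for mid-height, with its grip point at about 70 mm. It is level and aligned with the card, with clear space on both sides in the picture.
- **Final state:** the wrist force was under 1 N before hand-in and the arm was still.
- **Disagreements between measurements:**
  - The top and wrist cameras differed by up to about 4 mm on the tray centre; I used the wrist value. They agreed within about 2 mm on the card edge.
  - The finger gap is about 1 mm under the stated 13 mm stop width.
- **Bystanders:** I did not measure their positions again at the end. None showed any contact in the pictures I viewed.

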